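# Zero the sample mill and set it four clicks open

## Task

Reset the malt sample mill on the test bench: turn its adjusting ring clockwise by the peg until you feel the burrs touch, and press them together lightly without forcing them. Then back the ring off four clicks and let go, leaving everything else on the bench where it is.

Things in the scene. Friction and masses are not known exactly. Their poses are not given: they have to be found in the camera images.
- mill: green bench mill, bolted down at a varying place and yaw: base plate 200 x 150 mm, round column widening to a flange 148 mm in diameter with 24 white strokes, motor box on its +x side (top at 84 mm), spout on its -x side. Origin on the bench under the vertical axis of column and ring, z up. A steel feed throat, 50 mm diameter, stands in the ring's middle, 8 mm above the ring's top
- ring: adjusting ring: knurled aluminium disc, 134 mm diameter, 16 mm thick, top at z = 138 mm, turning about the mill's axis. Origin on that axis at its underside; x points to the peg. Clockwise from above closes the burrs. It clicks into 24 sprung notches a turn (0.262 rad each); released within about 4 degrees of a notch it settles there. Passing a click takes 2 to 4 N at the peg
- peg (a point): grip point on the ring's upright steel peg: round, 14 mm diameter, 43 mm tall above the ring's top (its top at z = 181 mm), its axis 56 mm from the ring's axis, on the ring; its sleeve spins freely. The point lies on the peg's axis 28 mm above the ring's top (z = 166 mm). Can be pinched from above or pushed sideways
- burr_top (a point): face of the moving burr, hidden in the mill on the ring's axis. It rises 0.15 mm per click, far too little for its measured position to show. The burrs first touch exactly at a notch (click 0); where that is differs from mill to mill and cannot be seen. The ring starts 6 to 10 clicks open, so it may need 2.6 rad of turning
- burr_low (a point): face of the fixed burr, hidden in the mill on the ring's axis. Past the first touch the push at the peg rises about 1.3 N per 0.01 rad of ring turn (from about 2.5 N): a light press is 8 to 14 N at the peg, held about half a second; above 18 N is forcing. Released, the ring springs back to click 0
- cup_mid (a point): centre of the open steel sample cup, 72 mm diameter, 50 mm tall, in front of the mill under its spout; a bystander
- bung_a_mid (a point): centre of a loose tapered wooden cask bung, 53 mm diameter, 36 mm tall, standing beside the mill; a bystander
- bung_b_mid (a point): centre of a second such bung near the mill; a bystander
- bung_c_mid (a point): centre of a third such bung near the mill; a bystander
- mallet_grip (a point): middle of the handle of a hammer 280 mm long lying left of the mill; a bystander
- spanner_grip (a point): middle of the handle of a spanner 190 mm long lying right of the mill; a bystander
- sample_mid (a point): centre of an amber bottle, 64 mm diameter, 170 mm tall, standing right of the mill; a bystander

How it is judged:
On the way:
1. the burrs are brought into contact and pressed lightly together (moving burr about 0.02 mm past the first touch) (z of burr_top in the frame of burr_low below -1.95e-05 m), for 0.2 s.
At the end, for the whole second after the job is handed in: the ring rests four clicks open from the touch (burr gap 0.60 mm, within 0.07 mm, about half a click either way), still and released; everything else on the bench is where it was, within 30 mm (z of burr_top in the frame of burr_low between 0.00053 and 0.00067 m and angular speed of ring below 0.05 rad/s and not (contact force between the fingers and ring above 0.2 N)).
It fails at once if the burrs are forced together (over about 20 N at the peg: moving burr more than 0.09 mm past the first touch) (z of burr_top in the frame of burr_low below -9e-05 m).
It fails at once if another thing on the bench is moved more than 30 mm (distance of any of cup_mid, bung_a_mid, bung_b_mid, bung_c_mid, mallet_grip, spanner_grip, sample_mid from where it was at the start of the episode above 0.03 m).
It also fails if it takes over 64 s, if anything falls off the work surface, if the arm or the gripper's body presses on something with over 40 N, if the wrist force passes 120 N, or if a joint passes its speed limit or range.

## Robot

A 6-joint arm with a two-finger parallel gripper is mounted at the origin on the work surface. World frame = base frame: x ahead of the robot, y to its left, z up, the work surface at z = 0. Lengths are in m, angles in rad, forces in N, time in s.
With the tool pointing down it reaches from about 0.35 to 0.725 m from the base axis. Payload 6 kg.
Tool frame: the origin (TCP) lies at the very end of the fingers, on their centre line; the grasp point (between the pads) lies 19 mm behind it; z points along the fingers, y is the direction in which the jaws open and shut (so a half turn about z gives the same grasp; the last joint's range is limited). The gripper opens to 85 mm and grips with 20 to 120 N. Pads are 22 mm wide; open, the fingers measure 114 mm over their backs; the gripper's body (76 mm by 85 mm) begins 54 mm behind the grasp point. The pads swing forward as they close: fully open they stand 13 mm farther back than shut.
Start: joints at [1.474, 0.04, 0.085, 0, -1.615, -0.334], TCP at [0.251, 0.545, 0.231] pointing down, gripper open.
Joint ranges: [-2.56, 2.56], [-1.29, 2.01], [-1.08, 1.49], [-3.29, 1.98], [-2.81, -0.18], [-2.99, 2.99]. Speed limits (rad/s): [2.57, 2.57, 3.01, 3.14, 3.14, 3.14].

## Interface

Orientations are given as [roll, pitch, yaw] about the fixed x, y, z axes, in that order (R = Rz(yaw) Ry(pitch) Rx(roll)).
In Python, from cell import sensors, eyes, arm gives the robot as it stands.
- The arm moves only by the tool jog_arm, never from a script. Its argument "increments" is one flat list of numbers, 5 for each row, row after row: the closure, from -1 (fully open) to 1 (shut), so that 0 is half open, then the shift along the world's x, y, z in m, then the turn about the world's z in rad. In form: [fingers, tx, ty, tz, spin, fingers, tx, ty, tz, spin, ...]. A call has 1 to 12 rows; each row shifts and turns the commanded pose from where the row before left it; what a row does not reach is not made up. A row lasts 1/12 s, in which the tool goes at most 41.7 mm and 7.16 degrees, less where a joint would pass 70% of its speed; a pose out of reach is approached as far as the arm can. A call is refused whole if a number of a shift passes 0.0417 or a number of a turn 0.125, either way. A call with a gripper value outside its range is refused whole. The fingers move at their own pace and stop on an object; "force" is the grip in N (left out, the last holds). Time passes only in rows, so rows that do not move let the fingers close. It gives the time, the measured TCP pose, the force and the opening at its end, in the units of the state.
- sensors.observe(): the state, without advancing time (a new reading comes with each control period).
- eyes.camera(name): name is "scene" or "side" or "wrist"; returns a dict with "color" (480x640x3 uint8, red, green, blue), "fovy" (degrees; the focal length in pixels is half the picture's height over the tangent of half this angle, whatever the lens; pixels are square), "cx", "cy" (the principal point, pixels), "pose" (4x4, takes a point from camera to world coordinates). Camera axes: x right, y down, z forward; pixel columns grow to the right and rows downward; lengths in m; the calibration is good to about 2 mm. The wrist camera is an equidistant fisheye: a pixel r from the principal point sees the ray r / f radians off the axis. A picture is of the moment at which its call begins. There is no depth.
- arm.finish_job(): hands the job in, once; it reports no verdict.
The state is a dict: "time_s": time; "qpos": joint angles; "joint_vel": joint speeds; "joint_efforts": joint torques, N m; "position": TCP position; "tcp_rot": TCP orientation; "ft_force": force on the tool from outside, world axes, zero at the start; "wrist_torque": the same for the moment, N m; "finger_gap": opening from 0.0 (shut) to 1.0 (fully open).
Only numpy, scipy, OpenCV 4.12 (cv2) and the standard library are available. Lean on these libraries where they do the work, as an engineer would, in place of code of your own. Each camera call takes 0.05 s, during which the arm holds its last target.

## Working session

There is one attempt and no reset: what is moved stays moved. The work goes in short steps, Python scripts to look and compute and a tool call to move; the robot and the scene stay as the last step left them, time stands still between calls to the robot, and variables do not carry over. Pictures are saved under pics/ and viewed, and the job is handed in when it is done.

Besides the shell and the picture viewer there is one more tool, called after "Emit:" in YAML: its name, and indented under it one key for each argument. jog_arm: Moves the arm, as the interface text tells. Its arguments: {"type":"object","properties":{"increments":{"type":"array","items":{"type":"number"}},"force":{"type":"number"}},"required":["increments"]}

```bash
ls; mkdir -p pics; python3 - <<'E'
from cell import sensors, eyes, arm
import cv2, numpy as np
print(sensors.observe())
for n in ["scene","side","wrist"]:
    c=eyes.camera(n); cv2.imwrite(f"pics/{n}0.png",c["color"][:,:,::-1]); np.save(f"pics/{n}0.npy",c,allow_pickle=True)
    print(n,c["fovy"],c["cx"],c["cy"],np.round(c["pose"],3).tolist())
E
```

```text
pics
{'time_s': 0.0, 'qpos': array([ 1.47372297e+00,  4.08282252e-02,  8.37893349e-02, -4.92430117e-04,
       -1.61548073e+00, -3.33700539e-01]), 'joint_vel': array([ 0.00089923, -0.00186601, -0.00079319, -0.00015506, -0.00086125,
        0.00022794]), 'joint_efforts': array([ 3.61842149e-04, -3.68210328e+01,  3.47422099e+01,  6.93259388e+00,
       -5.36298438e-03, -1.83916660e-05]), 'position': array([0.25032247, 0.54492438, 0.23025209]), 'tcp_rot': array([ 3.13980329e+00, -9.96110822e-05, -4.30752229e-01]), 'ft_force': array([-0.04395933, -0.2590682 , -0.11553975]), 'wrist_torque': array([ 0.00403452, -0.01260041, -0.03653655]), 'finger_gap': 1.0016230636009036}
scene 55.544589563729026 324.22650484578855 241.3794394498374 [[0.082, 0.783, -0.617, 1.343], [0.997, -0.059, 0.058, -0.085], [0.009, -0.62, -0.785, 1.157], [0.0, 0.0, 0.0, 1.0]]
side 50.301861424958005 322.21178144549543 242.27977943492286 [[0.925, -0.228, 0.304, 0.188], [-0.38, -0.57, 0.728, -0.795], [0.007, -0.789, -0.614, 0.785], [0.0, 0.0, 0.0, 1.0]]
wrist 65.70646984690485 325.6841253756325 230.55254181660231 [[-0.417, -0.874, -0.25, 0.313], [-0.909, 0.401, 0.113, 0.516], [0.001, 0.275, -0.962, 0.373], [0.0, 0.0, 0.0, 1.0]]
```

View pics/scene0.png

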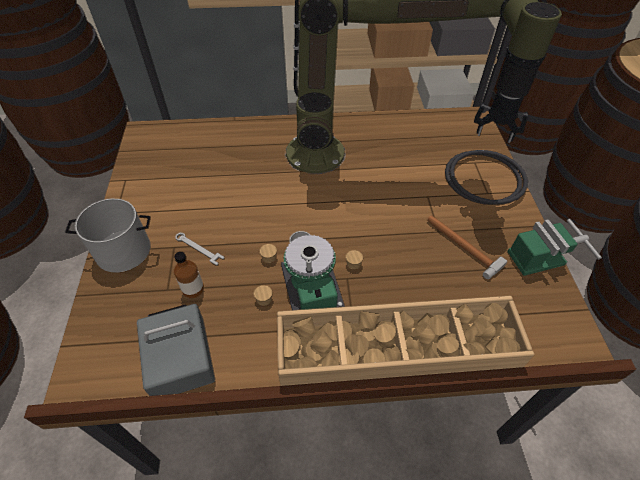

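View pics/side0.png

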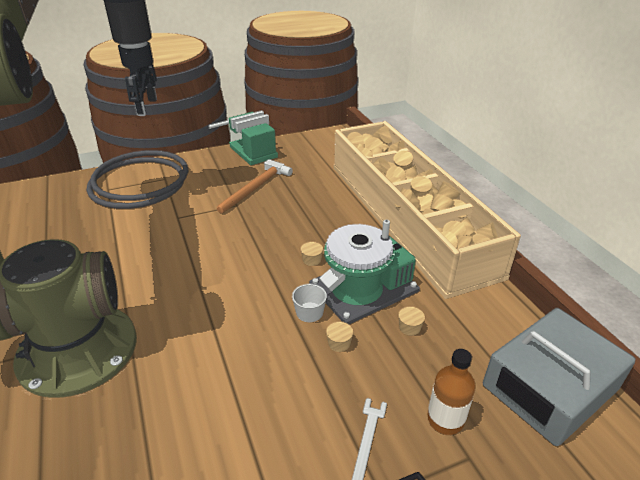

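View pics/wrist0.png

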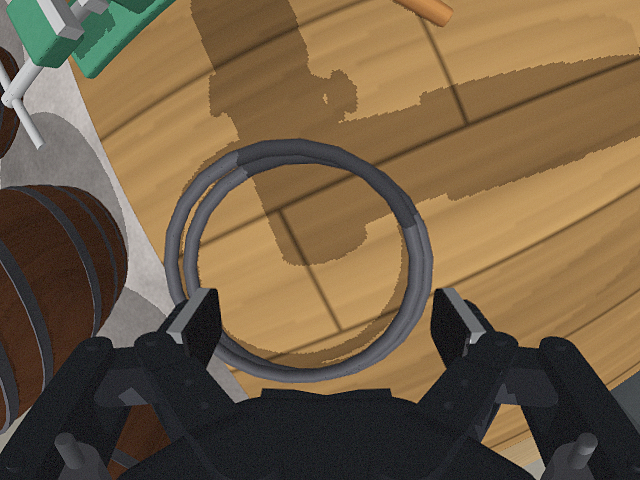

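The scene view shows the ring at about (309,257) with the peg toward the camera at (309,265). The side view shows the ring at (360,245) and the peg at (387,228). I'll enlarge both.

```bash
python3 - <<'E'
import cv2
a=cv2.imread("pics/scene0.png")[220:320,250:375]; cv2.imwrite("pics/s0z.png",cv2.resize(a,None,fx=6,fy=6,interpolation=cv2.INTER_CUBIC))
a=cv2.imread("pics/side0.png")[205:325,290:430]; cv2.imwrite("pics/d0z.png",cv2.resize(a,None,fx=5,fy=5,interpolation=cv2.INTER_CUBIC))
E
```

```text
(no output)
```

View pics/s0z.png

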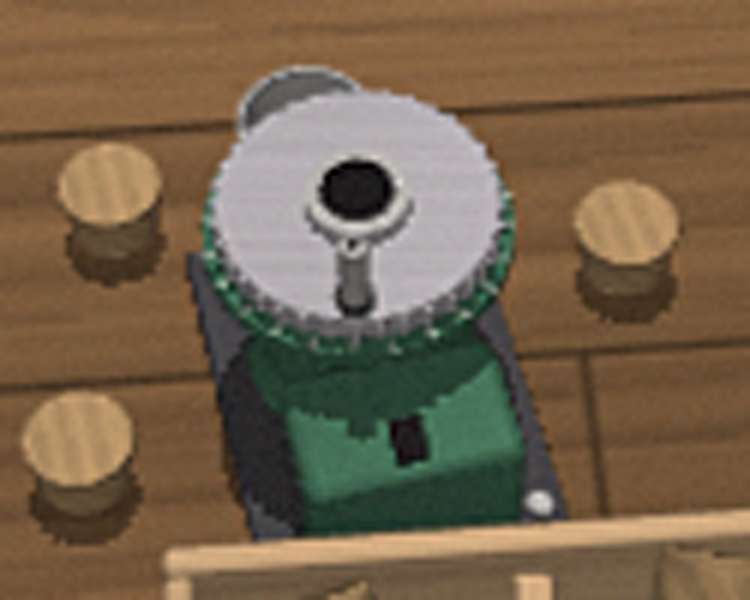

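View pics/d0z.png

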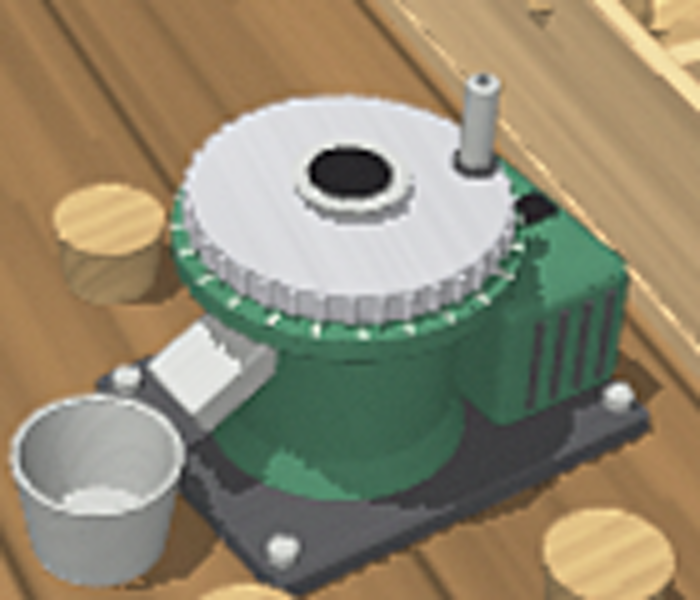

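```bash
cat > h.py <<'E'
import numpy as np
def ray(c,u,v):
    f=240/np.tan(np.radians(c["fovy"]/2)); P=np.array(c["pose"])
    d=P[:3,:3]@np.array([(u-c["cx"])/f,(v-c["cy"])/f,1]); return P[:3,3],d/np.linalg.norm(d)
def atz(c,u,v,z):
    o,d=ray(c,u,v); return o+d*(z-o[2])/d[2]
def proj(c,p):
    f=240/np.tan(np.radians(c["fovy"]/2)); P=np.array(c["pose"])
    q=P[:3,:3].T@(np.array(p)-P[:3,3]); return q[0]/q[2]*f+c["cx"],q[1]/q[2]*f+c["cy"]
def tri(c1,p1,c2,p2):
    A=np.zeros((3,3));b=np.zeros(3)
    for c,p in((c1,p1),(c2,p2)):
        o,d=ray(c,*p);M=np.eye(3)-np.outer(d,d);A+=M;b+=M@o
    return np.linalg.solve(A,b)
E
python3 - <<'E'
from h import *
S=np.load("pics/scene0.npy",allow_pickle=True).item();D=np.load("pics/side0.npy",allow_pickle=True).item()
s=lambda x,y:(250+(x+.5)/6-.5,220+(y+.5)/6-.5)
d=lambda x,y:(290+(x+.5)/5-.5,205+(y+.5)/5-.5)
for n,a,b,z in [("pegtop",(350,243),(484,80),.181),("pegbase",(356,303),(476,165),.138),("throat",(357,188),(350,172),.146),
  ("ringc",(358,207),(350,203),.138)]:
    print(n,np.round(atz(S,*s(*a),z),4),np.round(atz(D,*d(*b),z),4),np.round(tri(S,s(*a),D,d(*b)),4))
for n,a,z in [("bungA",(110,184),.036),("bungB",(627,222),.036),("bungC",(78,437),.036)]: print(n,np.round(atz(S,*s(*a),z),4))
for n,a,z in [("bottle",(181,257),.17),("hamhead",(495,267),.02),("hamend",(430,220),.02),("boxcorner",(278,312),.1)]: print(n,np.round(atz(S,*a,z),3))
E
```

```text
pegtop [ 0.6347 -0.0609  0.181 ] [ 0.6368 -0.0597  0.181 ] [ 0.6358 -0.0611  0.1823]
pegbase [ 0.6371 -0.0592  0.138 ] [ 0.6366 -0.0605  0.138 ] [ 0.637  -0.0594  0.1374]
throat [ 0.5781 -0.0549  0.146 ] [ 0.5807 -0.0545  0.146 ] [ 0.5797 -0.0554  0.1474]
ringc [ 0.5832 -0.0549  0.138 ] [ 0.5765 -0.0641  0.138 ] [ 0.5798 -0.0557  0.1319]
bungA [ 0.4828 -0.178   0.036 ]
bungB [0.527  0.0842 0.036 ]
bungC [ 0.6342 -0.1942  0.036 ]
bottle [ 0.591 -0.399  0.17 ]
hamhead [0.587 0.512 0.02 ]
hamend [0.385 0.356 0.02 ]
boxcorner [ 0.738 -0.148  0.1  ]
```

Both cameras give the ring axis at about (0.580, -0.055) and the peg at about (0.636, -0.060). That puts the peg 56.5 mm from the axis, against 56 mm given. I'll move to hover above the peg with the jaws tangential.

Emit:
jog_arm:
  increments: [-1,0.019,-0.03,0,0.017,-1,0.019,-0.03,0,0.017,-1,0.019,-0.03,0,0.017,-1,0.019,-0.03,0,0.017,-1,0.019,-0.03,0,0.017,-1,0.019,-0.03,0,0.017,-1,0.019,-0.03,0,0.017,-1,0.019,-0.03,0,0.017,-1,0.019,-0.03,0,0.017,-1,0.019,-0.03,0,0.017]

```text
time_s: 0.98
position: [0.441, 0.2436, 0.2312]
tcp_rot: [-3.141, 0.0, -0.26]
ft_force: [0.2, 0.0, 0.2]
finger_gap: 0.998
```

Emit:
jog_arm:
  increments: [-1,0.019,-0.03,0,0.017,-1,0.019,-0.03,0,0.017,-1,0.019,-0.03,0,0.017,-1,0.019,-0.03,0,0.017,-1,0.019,-0.03,0,0.017,-1,0.019,-0.03,0,0.017,-1,0.019,-0.03,0,0.017,-1,0.019,-0.03,0,0.017,-1,0.019,-0.03,0,0.017,-1,0.015,-0.035,0,0.017,-1,0,0,0,0,-1,0,0,0,0]
  force: 40

```text
time_s: 1.98
position: [0.6267, -0.0618, 0.2298]
tcp_rot: [3.141, 0.002, -0.094]
ft_force: [0.1, 0.5, -0.8]
finger_gap: 1.002
```

```bash
python3 - <<'E'
from cell import sensors, eyes, arm
import cv2, numpy as np
o=sensors.observe();print(o["time_s"],o["position"],o["tcp_rot"],o["ft_force"],o["qpos"])
c=eyes.camera("wrist"); cv2.imwrite("pics/w1.png",c["color"][:,:,::-1]); np.save("pics/w1.npy",c,allow_pickle=True)
E
```

```text
1.9833 [ 0.62665124 -0.06176685  0.22982263] [ 3.14096816e+00  2.23159793e-03 -9.42060335e-02] [ 0.1141494   0.45400399 -0.78651516] [ 2.19056383e-01  1.20969861e-01  1.67708914e-01 -9.37097380e-05
 -1.61985082e+00  1.25753012e+00]
```

View pics/w1.png

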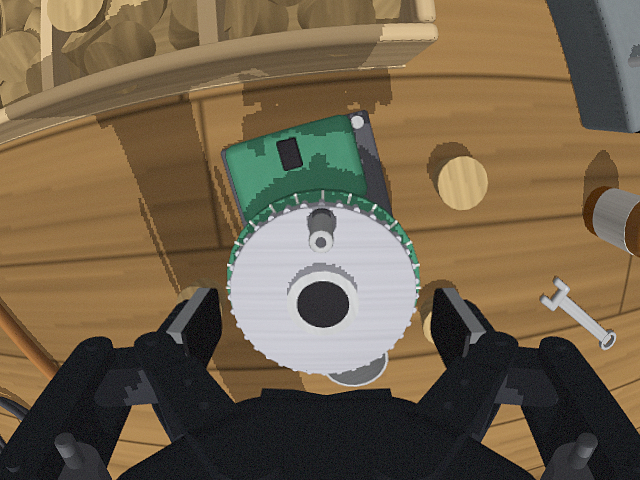

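The wrist view shows the peg top at (320,242), the peg base at (321,213) and the throat top at (323,303). I'll check those with the fisheye model.

```bash
cat >> h.py <<'E'
def fatz(c,u,v,z):
    f=240/np.tan(np.radians(c["fovy"]/2)); P=np.array(c["pose"])
    x,y=u-c["cx"],v-c["cy"]; r=np.hypot(x,y)+1e-9; t=r/f
    d=P[:3,:3]@np.array([x/r*np.sin(t),y/r*np.sin(t),np.cos(t)]); o=P[:3,3]
    return o+d*(z-o[2])/d[2]
E
python3 - <<'E'
from h import *
c=np.load("pics/w1.npy",allow_pickle=True).item()
for u,v,z in [(320.5,242,.181),(321,216,.138),(323,303,.146)]: print(np.round(fatz(c,u,v,z),4))
E
```

```text
[ 0.6348 -0.0602  0.181 ]
[ 0.6387 -0.0603  0.138 ]
[ 0.58  -0.056  0.146]
```

Emit:
jog_arm:
  increments: [-1,0.009,0.001,-0.01,0,-1,0,0,-0.014,0,-1,0,0,-0.014,0,-1,0,0,-0.014,0,-1,0,0,-0.014,0,-1,0,0,-0.014,0,-1,0,0,0,0,-1,0,0,0,0]
  force: 40

```text
time_s: 2.7
position: [0.6352, -0.0577, 0.1503]
tcp_rot: [3.141, 0.002, -0.089]
ft_force: [-0.3, -0.9, 0.9]
finger_gap: 1.0
```

```bash
python3 - <<'E'
from cell import sensors, eyes, arm
import cv2, numpy as np
o=sensors.observe();print(o["time_s"],o["position"],o["tcp_rot"],o["ft_force"],o["qpos"])
c=eyes.camera("wrist"); cv2.imwrite("pics/w2.png",c["color"][:,:,::-1]); np.save("pics/w2.npy",c,allow_pickle=True)
E
```

```text
2.7 [ 0.63515402 -0.05773863  0.15033008] [ 3.14106658e+00  1.65312710e-03 -8.91915340e-02] [-0.28266828 -0.94627308  0.85711526] [ 2.22539400e-01  1.46668711e-01  5.15386389e-02 -6.33286601e-06
 -1.47740106e+00  1.25906642e+00]
```

View pics/w2.png

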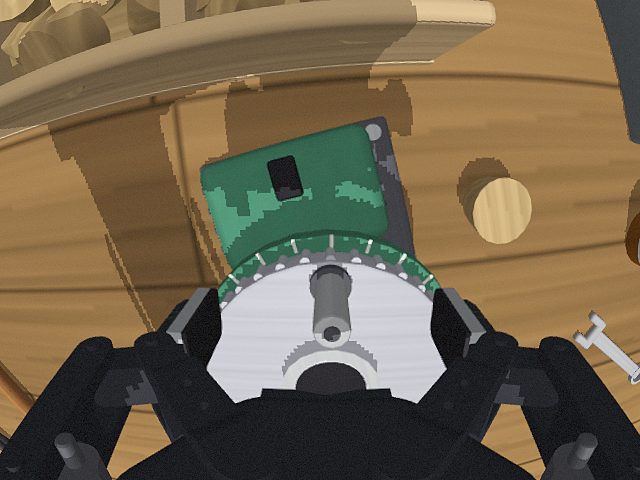

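The peg stands between the pads at (331,333), slightly off centre to the right. I'll shift 2.5 mm and close.

Emit:
jog_arm:
  increments: [0,0.001,-0.0025,0,0,1,0,0,0,0,1,0,0,0,0,1,0,0,0,0,1,0,0,0,0,1,0,0,0,0,1,0,0,0,0,1,0,0,0,0]
  force: 40

```text
time_s: 3.42
position: [0.6367, -0.061, 0.1516]
tcp_rot: [-3.141, -0.001, -0.091]
ft_force: [-0.3, 2.5, 0.4]
finger_gap: 0.152
```

Emit:
jog_arm:
  increments: [1,0,0,0,0,1,0,0,0,0]

```text
time_s: 3.58
position: [0.6367, -0.0611, 0.1516]
tcp_rot: [-3.141, -0.001, -0.091]
ft_force: [0.0, 2.2, 3.0]
finger_gap: 0.149
```

```bash
cat > arc.py <<'E'
import numpy as np,sys
C=np.array([.580,-.0555]);r=.056
def arc(cmd,yaw,ths,g=1):
    p=np.round(cmd,4);out=[]
    for t in ths:
        q=np.round(C+r*np.array([np.cos(t),np.sin(t)]),4);d=np.round(q-p,4);p=np.round(p+d,4)
        s=round(t-yaw,3);yaw+=s;out.append(f"{g}, {d[0]}, {d[1]}, 0, {s}")
    print(", ".join(out));print("end",p,round(yaw,3))
    return p,yaw
E
python3 - <<'E'
from arc import *
p,y=arc([.636,-.061],-.090,-.09-.0524*np.arange(1,11))
p,y=arc(p,y,-.614-.0524*np.arange(1,11))
E
```

```text
1, -0.0006, -0.0024, 0, -0.052, 1, -0.0005, -0.0029, 0, -0.053, 1, -0.0006, -0.0029, 0, -0.052, 1, -0.0008, -0.0028, 0, -0.053, 1, -0.0009, -0.0028, 0, -0.052, 1, -0.0011, -0.0027, 0, -0.052, 1, -0.0012, -0.0027, 0, -0.053, 1, -0.0014, -0.0026, 0, -0.052, 1, -0.0015, -0.0025, 0, -0.053, 1, -0.0016, -0.0025, 0, -0.052
end [ 0.6258 -0.0878] -0.614
1, -0.0018, -0.0023, 0, -0.052, 1, -0.0019, -0.0023, 0, -0.053, 1, -0.0019, -0.0021, 0, -0.052, 1, -0.0021, -0.0021, 0, -0.053, 1, -0.0022, -0.0019, 0, -0.052, 1, -0.0023, -0.0018, 0, -0.052, 1, -0.0024, -0.0017, 0, -0.053, 1, -0.0025, -0.0016, 0, -0.052, 1, -0.0026, -0.0014, 0, -0.053, 1, -0.0026, -0.0013, 0, -0.052
end [ 0.6035 -0.1063] -1.138
```

Emit:
jog_arm:
  increments: [1,-0.0006,-0.0024,0,-0.052,1,-0.0005,-0.0029,0,-0.053,1,-0.0006,-0.0029,0,-0.052,1,-0.0008,-0.0028,0,-0.053,1,-0.0009,-0.0028,0,-0.052,1,-0.0011,-0.0027,0,-0.052,1,-0.0012,-0.0027,0,-0.053,1,-0.0014,-0.0026,0,-0.052,1,-0.0015,-0.0025,0,-0.053,1,-0.0016,-0.0025,0,-0.052,1,0,0,0,0]

```text
time_s: 4.5
position: [0.6264, -0.0884, 0.1516]
tcp_rot: [-3.141, -0.001, -0.617]
ft_force: [0.3, 0.9, 2.4]
finger_gap: 0.149
```

Emit:
jog_arm:
  increments: [1,0,0,0,0,1,0,0,0,0]

```text
time_s: 4.67
position: [0.6264, -0.0883, 0.1516]
tcp_rot: [3.141, -0.001, -0.613]
ft_force: [0.3, 1.3, 2.7]
finger_gap: 0.144
```

Emit:
jog_arm:
  increments: [1,-0.0018,-0.0023,0,-0.052,1,-0.0019,-0.0023,0,-0.053,1,-0.0019,-0.0021,0,-0.052,1,-0.0021,-0.0021,0,-0.053,1,-0.0022,-0.0019,0,-0.052,1,-0.0023,-0.0018,0,-0.052,1,-0.0024,-0.0017,0,-0.053,1,-0.0025,-0.0016,0,-0.052,1,-0.0026,-0.0014,0,-0.053,1,-0.0026,-0.0013,0,-0.052,1,0,0,0,0,1,0,0,0,0]

```text
time_s: 5.67
position: [0.604, -0.1071, 0.1516]
tcp_rot: [3.141, -0.001, -1.137]
ft_force: [0.1, -1.2, 4.0]
finger_gap: 0.15
```

```bash
python3 - <<'E'
from arc import *
p,y=[.6035,-.1063],-1.138
for k in range(7):
    p,y=arc(p,y,-1.138-.262*k-.0524*np.arange(1,6))
E
```

```text
1, -0.0027, -0.0012, 0, -0.052, 1, -0.0028, -0.001, 0, -0.053, 1, -0.0028, -0.0009, 0, -0.052, 1, -0.0028, -0.0007, 0, -0.053, 1, -0.0029, -0.0006, 0, -0.052
end [ 0.5895 -0.1107] -1.4
1, -0.0029, -0.0004, 0, -0.052, 1, -0.0029, -0.0003, 0, -0.053, 1, -0.0029, -0.0001, 0, -0.052, 1, -0.003, 0.0, 0, -0.053, 1, -0.0029, 0.0002, 0, -0.052
end [ 0.5749 -0.1113] -1.662
1, -0.0029, 0.0004, 0, -0.052, 1, -0.0029, 0.0005, 0, -0.053, 1, -0.0029, 0.0006, 0, -0.052, 1, -0.0028, 0.0008, 0, -0.053, 1, -0.0028, 0.001, 0, -0.052
end [ 0.5606 -0.108 ] -1.924
1, -0.0027, 0.001, 0, -0.052, 1, -0.0027, 0.0013, 0, -0.053, 1, -0.0026, 0.0013, 0, -0.052, 1, -0.0025, 0.0015, 0, -0.053, 1, -0.0024, 0.0017, 0, -0.052
end [ 0.5477 -0.1012] -2.186
1, -0.0024, 0.0017, 0, -0.052, 1, -0.0022, 0.0019, 0, -0.053, 1, -0.0022, 0.002, 0, -0.052, 1, -0.002, 0.0021, 0, -0.053, 1, -0.002, 0.0022, 0, -0.052
end [ 0.5369 -0.0913] -2.448
1, -0.0018, 0.0023, 0, -0.052, 1, -0.0017, 0.0024, 0, -0.053, 1, -0.0015, 0.0025, 0, -0.052, 1, -0.0015, 0.0025, 0, -0.053, 1, -0.0013, 0.0027, 0, -0.052
end [ 0.5291 -0.0789] -2.71
1, -0.0011, 0.0027, 0, -0.052, 1, -0.001, 0.0027, 0, -0.053, 1, -0.0009, 0.0028, 0, -0.052, 1, -0.0007, 0.0029, 0, -0.053, 1, -0.0006, 0.0028, 0, -0.052
end [ 0.5248 -0.065 ] -2.972
```

Emit:
jog_arm:
  increments: [1,-0.0027,-0.0012,0,-0.052,1,-0.0028,-0.001,0,-0.053,1,-0.0028,-0.0009,0,-0.052,1,-0.0028,-0.0007,0,-0.053,1,-0.0029,-0.0006,0,-0.052,1,-0.0029,-0.0004,0,-0.052,1,-0.0029,-0.0003,0,-0.053,1,-0.0029,-0.0001,0,-0.052,1,-0.003,0.0,0,-0.053,1,-0.0029,0.0002,0,-0.052,1,0,0,0,0,1,0,0,0,0]

```text
time_s: 6.67
position: [0.575, -0.1123, 0.1516]
tcp_rot: [3.141, -0.001, -1.66]
ft_force: [-2.1, -2.6, 5.2]
finger_gap: 0.147
```

Emit:
jog_arm:
  increments: [1,-0.0029,0.0004,0,-0.052,1,0,0,0,0,1,0,0,0,0]

```text
time_s: 6.92
position: [0.5727, -0.112, 0.1516]
tcp_rot: [-3.141, -0.001, -1.713]
ft_force: [0.2, -3.5, 4.0]
finger_gap: 0.15
```

Emit:
jog_arm:
  increments: [1,-0.0029,0.0005,0,-0.053,1,-0.0029,0.0006,0,-0.052,1,-0.0028,0.0008,0,-0.053,1,-0.0028,0.001,0,-0.052,1,0,0,0,0,1,0,0,0,0]

```text
time_s: 7.42
position: [0.5604, -0.1091, 0.1515]
tcp_rot: [3.14, -0.002, -1.923]
ft_force: [-4.4, -4.4, 5.5]
finger_gap: 0.15
```

Emit:
jog_arm:
  increments: [1,-0.0027,0.001,0,-0.052,1,0,0,0,0,1,0,0,0,0]

```text
time_s: 7.67
position: [0.5582, -0.1082, 0.1516]
tcp_rot: [3.141, -0.002, -1.975]
ft_force: [-1.8, -4.4, 5.1]
finger_gap: 0.149
```

Emit:
jog_arm:
  increments: [1,-0.0027,0.0013,0,-0.053,1,-0.0026,0.0013,0,-0.052,1,-0.0025,0.0015,0,-0.053,1,-0.0024,0.0017,0,-0.052,1,0,0,0,0,1,0,0,0,0]

```text
time_s: 8.17
position: [0.5471, -0.1023, 0.1515]
tcp_rot: [3.14, -0.003, -2.185]
ft_force: [-5.0, -4.6, 6.0]
finger_gap: 0.148
```

Emit:
jog_arm:
  increments: [1,-0.0024,0.0017,0,-0.052,1,0,0,0,0,1,0,0,0,0]

```text
time_s: 8.42
position: [0.5455, -0.1011, 0.1516]
tcp_rot: [-3.141, -0.002, -2.238]
ft_force: [-1.2, -7.4, 3.2]
finger_gap: 0.147
```

Emit:
jog_arm:
  increments: [1,-0.0018,0.0004,0,-0.03,1,0,0,0,0,1,0,0,0,0]

```text
time_s: 8.67
position: [0.5445, -0.1004, 0.1516]
tcp_rot: [-3.14, -0.001, -2.267]
ft_force: [3.1, -6.1, 1.3]
finger_gap: 0.146
```

Emit:
jog_arm:
  increments: [1,-0.0013,0.001,0,-0.02,1,0,0,0,0,1,0,0,0,0]

```text
time_s: 8.92
position: [0.5436, -0.0996, 0.1516]
tcp_rot: [-3.139, -0.0, -2.287]
ft_force: [3.0, -7.9, 0.8]
finger_gap: 0.152
```

```bash
cat > st.py <<'E'
from cell import sensors
import numpy as np
o=sensors.observe();p=o["position"];d=p[:2]-np.array([.58,-.0555]);th=np.arctan2(d[1],d[0])
F=o["ft_force"];t=np.array([np.sin(th),-np.cos(th)])
print(o["time_s"],"th",th.round(4),"r",np.hypot(*d).round(4),"resist",(-F[:2]@t).round(2),"rad",(F[:2]@d/np.hypot(*d)).round(2),"F",F.round(2),"M",o["wrist_torque"].round(3),o["tcp_rot"].round(4),p.round(4))
E
python3 st.py
```

```text
8.9167 th -2.261 r 0.0572 resist 7.33 rad 4.22 F [ 2.96 -7.92  0.77] M [-2.673 -1.261  0.027] [-3.1390e+00 -5.0000e-04 -2.2874e+00] [ 0.5436 -0.0996  0.1516]
```

Emit:
jog_arm:
  increments: [1,-0.0013,0.001,0,-0.02,1,0,0,0,0,1,0,0,0,0]

```text
time_s: 9.17
position: [0.5425, -0.0988, 0.1516]
tcp_rot: [-3.138, -0.0, -2.307]
ft_force: [5.6, -9.4, 0.8]
finger_gap: 0.149
```

```bash
python3 st.py
```

```text
9.1667 th -2.2842 r 0.0572 resist 10.32 rad 3.44 F [ 5.55 -9.35  0.79] M [-2.952 -1.824 -0.039] [-3.1383e+00 -1.0000e-04 -2.3075e+00] [ 0.5425 -0.0988  0.1516]
```

Emit:
jog_arm:
  increments: [1,0,0,0,0,1,0,0,0,0,1,0,0,0,0,1,0,0,0,0,1,0,0,0,0,1,0,0,0,0,1,0,0,0,0]

```text
time_s: 9.75
position: [0.5425, -0.0988, 0.1516]
tcp_rot: [-3.138, -0.0, -2.307]
ft_force: [4.7, -8.7, -0.2]
finger_gap: 0.148
```

```bash
python3 st.py
```

```text
9.75 th -2.284 r 0.0572 resist 9.23 rad 3.54 F [ 4.67 -8.71 -0.24] M [-2.943 -1.739 -0.032] [-3.1384e+00 -2.0000e-04 -2.3075e+00] [ 0.5425 -0.0988  0.1516]
```

```bash
python3 - <<'E'
import arc; from arc import *
arc.r=.0568
T=np.linspace(-2.308,-1.137,25)[1:]
p,y=arc.arc([.5409,-.0971],-2.308,T[:12]); arc.arc(p,y,T[12:])
E
```

```text
Traceback (most recent call last):
AttributeError: 'function' object has no attribute 'arc'
```

```bash
sed -i 's/r=.056$/r=.0568/' arc.py; python3 - <<'E'
from arc import *
T=np.linspace(-2.308,-1.137,25)[1:]
p,y=arc([.5409,-.0971],-2.308,T[:12]); arc(p,y,T[12:])
E
```

```text
1, 0.003, -0.0023, 0, 0.049, 1, 0.0022, -0.0017, 0, 0.049, 1, 0.0023, -0.0016, 0, 0.048, 1, 0.0023, -0.0015, 0, 0.049, 1, 0.0024, -0.0013, 0, 0.049, 1, 0.0025, -0.0013, 0, 0.049, 1, 0.0025, -0.0011, 0, 0.049, 1, 0.0026, -0.001, 0, 0.048, 1, 0.0026, -0.0009, 0, 0.049, 1, 0.0027, -0.0007, 0, 0.049, 1, 0.0027, -0.0007, 0, 0.049, 1, 0.0027, -0.0004, 0, 0.049
end [ 0.5714 -0.1116] -1.722
1, 0.0028, -0.0004, 0, 0.048, 1, 0.0027, -0.0002, 0, 0.049, 1, 0.0028, -0.0001, 0, 0.049, 1, 0.0028, 0.0001, 0, 0.049, 1, 0.0027, 0.0001, 0, 0.048, 1, 0.0028, 0.0004, 0, 0.049, 1, 0.0027, 0.0004, 0, 0.049, 1, 0.0027, 0.0006, 0, 0.049, 1, 0.0027, 0.0007, 0, 0.049, 1, 0.0026, 0.0009, 0, 0.048, 1, 0.0026, 0.001, 0, 0.049, 1, 0.0026, 0.0011, 0, 0.049
end [ 0.6039 -0.107 ] -1.137
```

Emit:
jog_arm:
  increments: [1,0.003,-0.0023,0,0.049,1,0.0022,-0.0017,0,0.049,1,0.0023,-0.0016,0,0.048,1,0.0023,-0.0015,0,0.049,1,0.0024,-0.0013,0,0.049,1,0.0025,-0.0013,0,0.049,1,0.0025,-0.0011,0,0.049,1,0.0026,-0.001,0,0.048,1,0.0026,-0.0009,0,0.049,1,0.0027,-0.0007,0,0.049,1,0.0027,-0.0007,0,0.049,1,0.0027,-0.0004,0,0.049]

```text
time_s: 10.75
position: [0.572, -0.112, 0.1516]
tcp_rot: [3.141, -0.0, -1.718]
ft_force: [-1.5, -2.3, 4.4]
finger_gap: 0.151
```

Emit:
jog_arm:
  increments: [1,0.0028,-0.0004,0,0.048,1,0.0027,-0.0002,0,0.049,1,0.0028,-0.0001,0,0.049,1,0.0028,0.0001,0,0.049,1,0.0027,0.0001,0,0.048,1,0.0028,0.0004,0,0.049,1,0.0027,0.0004,0,0.049,1,0.0027,0.0006,0,0.049,1,0.0027,0.0007,0,0.049,1,0.0026,0.0009,0,0.048,1,0.0026,0.001,0,0.049,1,0.0026,0.0011,0,0.049]

```text
time_s: 11.75
position: [0.6046, -0.1069, 0.1515]
tcp_rot: [3.141, 0.0, -1.133]
ft_force: [-5.4, -2.2, 5.0]
finger_gap: 0.147
```

Emit:
jog_arm:
  increments: [1,0,0,0,0,1,0,0,0,0]

```text
time_s: 11.92
position: [0.6046, -0.1069, 0.1515]
tcp_rot: [3.142, 0.0, -1.135]
ft_force: [-1.3, -0.5, 4.7]
finger_gap: 0.152
```

```bash
python3 st.py
```

```text
11.9167 th -1.1242 r 0.0569 resist -1.33 rad -0.12 F [-1.25 -0.47  4.65] M [-0.077  0.521 -0.023] [ 3.1415e+00  4.0000e-04 -1.1350e+00] [ 0.6046 -0.1069  0.1515]
```

The ring is within about 0.02 rad of the notch and the force is low. I'll release and lift clear.

Emit:
jog_arm:
  increments: [0.5,0,0,0,0,0,0,0,0,0,-0.5,0,0,0,0,-1,0,0,0,0,-1,0,0,0,0,-1,0,0,0,0,-1,0,0,0,0,-1,0,0,0,0,-1,0,0,0.01,0,-1,0,0,0.02,0,-1,0,0,0.025,0,-1,0,0,0.025,0]

```text
time_s: 12.92
position: [0.6041, -0.1075, 0.2327]
tcp_rot: [3.141, -0.0, -1.138]
ft_force: [0.1, -1.2, 0.9]
finger_gap: 1.003
```

Emit:
jog_arm:
  increments: [-1,0,0,0.02,0,-1,0,0,0,0,-1,0,0,0,0]

```text
time_s: 13.17
position: [0.605, -0.1074, 0.2537]
tcp_rot: [-3.138, -0.001, -1.138]
ft_force: [0.7, 0.3, -1.1]
finger_gap: 1.005
```

```bash
python3 - <<'E'
from cell import eyes
import cv2,numpy as np
for n in ("wrist","scene","side"):
    c=eyes.camera(n); cv2.imwrite(f"pics/{n}3.png",c["color"][:,:,::-1]); np.save(f"pics/{n}3.npy",c,allow_pickle=True)
a=cv2.imread("pics/side3.png")[205:325,290:430]; cv2.imwrite("pics/d3z.png",cv2.resize(a,None,fx=5,fy=5,interpolation=cv2.INTER_CUBIC))
E
```

```text
(no output)
```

View pics/wrist3.png

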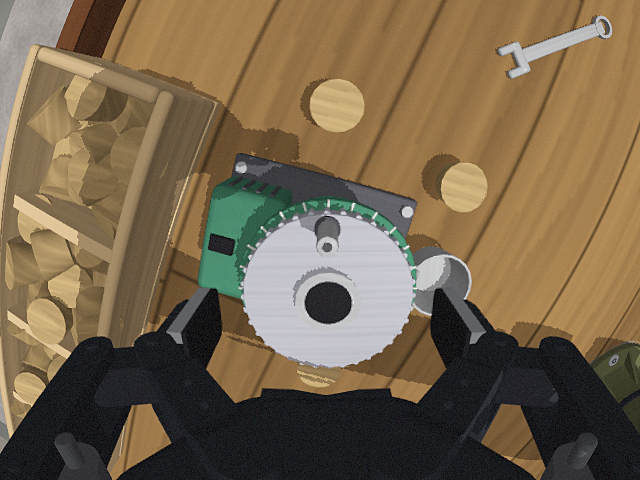

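View pics/scene3.png

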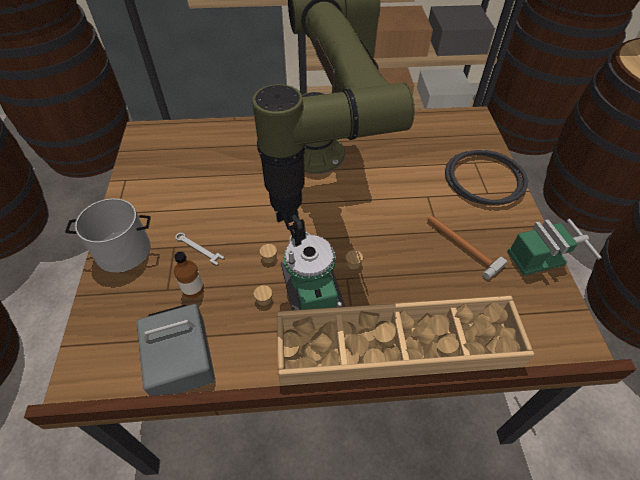

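View pics/d3z.png

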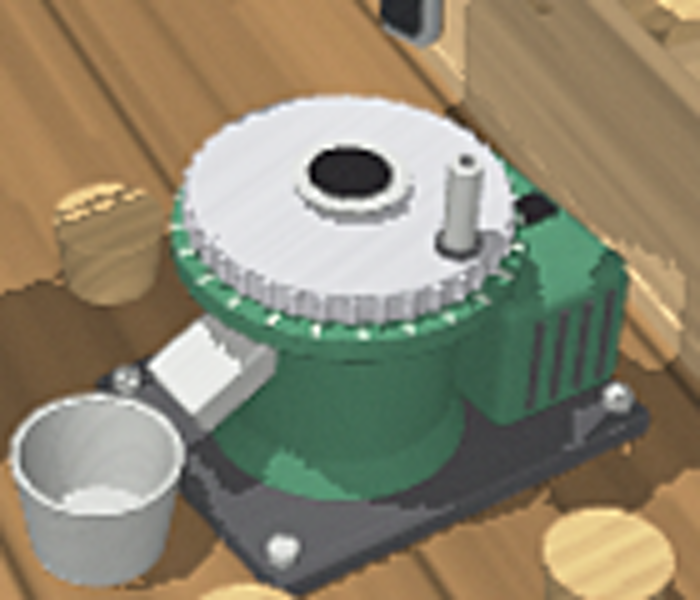

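The ring is free and the bystanders have not moved in any view. The wrist view has the peg top at (327,245) and the throat at (328,302). I'll check the final angle.

```bash
python3 - <<'E'
from h import *
c=np.load("pics/wrist3.npy",allow_pickle=True).item();D=np.load("pics/side3.npy",allow_pickle=True).item()
C=np.array([.58,-.0555])
d=lambda x,y:(290+(x+.5)/5-.5,205+(y+.5)/5-.5)
for p in (fatz(c,327,246,.181),fatz(c,328.5,221,.138),atz(D,*d(466,160),.181)):
    q=p[:2]-C;print(p.round(4),np.arctan2(q[1],q[0]).round(3),np.hypot(*q).round(4))
print(fatz(c,328,302,.146).round(4))
E
python3 st.py
```

```text
[ 0.6034 -0.1065  0.181 ] -1.141 0.0561
[ 0.6043 -0.1112  0.138 ] -1.159 0.0608
[ 0.6047 -0.105   0.181 ] -1.107 0.0553
[ 0.5791 -0.0561  0.146 ]
13.3167 th -1.1352 r 0.057 resist 0.45 rad 0.14 F [ 0.47  0.06 -0.45] M [-0.039 -0.068 -0.01 ] [ 3.1400e+00  9.0000e-04 -1.1378e+00] [ 0.6041 -0.1072  0.2502]
```

```bash
python3 -c "
from cell import arm
print(arm.finish_job())"
```

```text
the job is handed in; nothing more can be done
None
```

The mill is reset: I touched the burrs at the 8th click, pressed them lightly, then backed the ring off four clicks and released it. The job is handed in.

- **Touch and press:** I turned the ring clockwise by the pinched peg. Clicks 1 to 7 passed with only detent-level force. Past the 8th notch the push rose steadily to about 10 N, well under the 18 N forcing limit. I held it there (9–10 N) for about 0.6 s.
- **Final angle:** After release, the peg stands at about -1.14 rad in the wrist image and -1.11 rad in the side image. The expected notch is at about -1.14 rad, and half a click is 0.13 rad.
- **Released and clear:** The gripper is open about 0.1 m above its gripping height, with wrist force near zero. Nothing else on the bench had moved visibly in the camera views. I judged that by eye and did not measure it.
- **One small disagreement:** The touch angle worked out from the force was about -2.23 rad, while counting notches gives -2.18 rad. That 0.045 rad is small against a click of 0.262 rad, and I put it down to force-sensor bias. One wrist-image reading, of the peg's base, came out 5 mm off in radius and I did not use it.

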